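# Stamp the maker's mark on a fired tile

## Robot

A 6-joint arm with a two-finger parallel gripper is mounted at the origin on the work surface. World frame = base frame: x ahead of the robot, y to its left, z up, the work surface at z = 0. Lengths are in mm, angles in rad, forces in N, time in s.
With the tool pointing down it reaches from about 250 to 775 mm from the base axis. Payload 4 kg.
Tool frame: the origin (TCP) lies midway between the tips of the shut fingers; the grasp point (between the pads) lies 19 mm behind it; z points along the fingers, x is the direction in which the jaws open and shut, and the axes are right-handed (so a half turn about z gives the same grasp; the last joint's range is limited). The gripper opens to 85 mm and grips with 20 to 120 N. Pads are 22 mm wide; open, the fingers measure 114 mm over their backs; the gripper's body (76 mm by 85 mm) begins 54 mm behind the grasp point. The pads swing forward as they close: fully open they stand 13 mm farther back than shut.
Start: joints at [-1.252, 0.087, 1.371, -0, 1.684, -0.103], TCP at [225.171, -501.812, 231.341] pointing down, gripper open.
Joint ranges: [-3.1, 3.1], [-0.76, 2.03], [0.27, 2.55], [-1.08, 4.22], [0.17, 2.65], [-2.57, 2.57]. Speed limits (rad/s): [2.79, 2.79, 3.14, 3.14, 3.14, 3.14].

## Interface

Orientations are given as a unit quaternion [x, y, z, w].
In Python, from station import ctrl, cams gives the robot as it stands.
- The arm moves only by the tool arm_command, never from a script. Its argument "steps" is a list of rows, each an object of numbers: "tx", "ty", "tz": the shift along the tool's x, y, z in mm; "ax", "ay", "az": the turn, a rotation vector about the tool's x, y, z in rad; "grip": the finger opening in mm, from 0 to 85.4. In form: [{"tx": .., "ty": .., "tz": .., "ax": .., "ay": .., "az": .., "grip": ..}, ...]. A call has 1 to 20 rows; each row is the pose to reach, as a shift and turn from the pose commanded when the call began, along the tool's axes at that moment; what a row does not reach only later rows make up. A row lasts 1/12 s, in which the tool goes at most 41.7 mm and 7.16 degrees, less where a joint would pass 70% of its speed; a pose out of reach is approached as far as the arm can. A call with a gripper value outside its range is refused whole. The fingers move at their own pace and stop on an object; "grip_force" is the grip in N (left out, the last holds). Time passes only in rows, so rows that repeat a pose let the fingers close. It gives the time, the measured TCP pose, the force and the opening at its end, in the units of the state.
- ctrl.read_state(): the state, without advancing time (a new reading comes with each control period).
- cams.get_image(name): name is "scene" or "top"; returns a dict with "pixels" (400x640x3 uint8, red, green, blue), "range_z" (400x640 float32, mm along the optical axis (not along the pixel's ray), 0 where there is no reading), "fx", "fy", "cx", "cy" (pixels), "k1" (the pictures are not rectified: a ray, as slopes to the right and down, at radius r is drawn at 1 + k1 r^2 times it, then the intrinsics apply), "extrinsics" (4x4, takes a point from camera to world coordinates). Camera axes: x right, y down, z forward; pixel columns grow to the right and rows downward; lengths in mm; the calibration is good to about 2 mm. A picture is of the moment at which its call begins.
- ctrl.sign_off(): hands the job in, once; it reports no verdict.
The state is a dict: "time_s": time; "joint_positions": joint angles; "qd": joint speeds; "tau": joint torques, N m; "ee_pos": TCP position; "tool_rot": TCP orientation; "contact_force": force on the tool from outside, world axes, zero at the start; "ft_torque": the same for the moment, N m; "opening": opening from 0.0 (shut) to 1.0 (fully open).
Only numpy, scipy, OpenCV 4.12 (cv2) and the standard library are available. Lean on these libraries where they do the work, as an engineer would, in place of code of your own. Each camera call takes 0.05 s, during which the arm holds its last target.

## Task

In the pottery studio, stamp the fired tile: press the round-headed hand stamp that stands over it down to its stop, hold it there for half a second, then let go so that the head springs all the way up again. Do not press the bar-headed stamp, and leave the tile lying under the round one.

Things in the scene. Friction and masses are not known exactly. Their poses are not given: they have to be found in the camera images.
- round_stamp (a joint): How far the plunger of the round-headed stamp is pressed down, in m: 0 = fully up, 0.020 = at its stop (20 mm travel, straight down). The spring needs about 3 N to start moving and about 10 N at the stop, and lifts the head by itself when let go.
- round_stamp_top (a point): Centre of the top face of the round stamp's head: a wooden disc 42 mm across, 20 mm high; top 160 mm above the table when up, 140 mm at the stop (the point moves with it). Stamp fixed to the table: grey base 130 x 110 x 12 mm, column at one edge, arm (top 110 mm) with a steel sleeve (top 118 mm) that guides the plunger. Site x points from column to open side, z up. May stand left or right.
- bar_stamp_top (a point): Centre of the top face of the other stamp's head, not to be pressed: same stand, materials and height (160 mm), but its wooden head is a bar 84 mm long (along the point's y), 24 mm wide and 20 mm high. There is no tile under it.
- tile_center (a point): Centre of the loose fired-clay tile, 70 x 70 x 8 mm, that lies flat on the base plate of the round-headed stamp, centred under its plunger to within 8 mm; the point is 4 mm above its underside.
Things that resemble listed ones, but are neither listed nor needed, are in the scene too. What is shaped like the part that bears round_stamp but orange is not meant. There is more than one size of the part that bears tile_center; the job needs the larger.

How it is judged (in metres and radians):
On the way:
1. the round-headed stamp is pressed to its stop over the tile and held there (value of joint round_stamp above 0.017 m and horizontal distance between tile_center and round_stamp_top below 0.02 m), for 0.4 s.
At the end, for the whole second after the job is handed in: The round stamp's head is back up (within 4 mm), the tile lies under it (centre within 20 mm of the plunger axis), and the bar-headed stamp is up (within 5 mm) (value of joint round_stamp below 0.004 m and horizontal distance between tile_center and round_stamp_top below 0.02 m and distance of bar_stamp_top from where it was at the start of the episode below 0.005 m); the robot touches nothing.
It fails at once if the bar-headed stamp is pressed down by more than 5 mm (distance of bar_stamp_top from where it was at the start of the episode above 0.005 m).
It also fails if it takes over 29 s, if anything falls off the work surface, if the arm or the gripper's body presses on something with over 40 N, if the wrist force passes 120 N, or if a joint passes its speed limit or range.

## Working session

There is one attempt and no reset: what is moved stays moved. The work goes in short steps, Python scripts to look and compute and a tool call to move; the robot and the scene stay as the last step left them, time stands still between calls to the robot, and variables do not carry over. Pictures are saved under pics/ and viewed, and the job is handed in when it is done.

Besides the shell and the picture viewer there is one more tool, called after "Request:" as name(argument=value, ...) on one line, values as JSON. arm_command: Moves the arm, as the interface text tells. Its arguments: {"type":"object","properties":{"steps":{"type":"array"},"grip_force":{"type":"number"}},"required":["steps"]}

```bash
mkdir -p pics; cat > h.py <<'E'
import numpy as np, cv2, pickle
from station import ctrl, cams
def snap(n):
    d=cams.get_image(n); pickle.dump(d,open(n+'.pkl','wb')); return d
def load(n): return pickle.load(open(n+'.pkl','rb'))
def p3(d,u,v,z=None):
    K=np.array([[d['fx'],0,d['cx']],[0,d['fy'],d['cy']],[0,0,1]])
    s=np.array([(u-d['cx'])/d['fx'],(v-d['cy'])/d['fy']]);t=s.copy()
    for _ in range(20): t=s/(1+d['k1']*(t@t))
    if z is None: z=d['range_z'][int(round(v)),int(round(u))]
    E=np.array(d['extrinsics']); return E[:3,:3]@np.array([t[0]*z,t[1]*z,z])+E[:3,3]
def cloud(d):
    v,u=np.mgrid[:400,:640]; s=np.stack([(u-d['cx'])/d['fx'],(v-d['cy'])/d['fy']],-1);t=s.copy()
    for _ in range(20): t=s/(1+d['k1']*(t**2).sum(-1,keepdims=True))
    z=d['range_z'];E=np.array(d['extrinsics']);P=np.stack([t[...,0]*z,t[...,1]*z,z],-1)@E[:3,:3].T+E[:3,3];P[z==0]=np.nan;return P
E
python3 - <<'E'
from h import *
print(ctrl.read_state())
for n in('scene','top'):
    d=snap(n);cv2.imwrite(f'pics/{n}1.png',d['pixels'][...,::-1]);print(n,d['extrinsics'],d['fx'])
E
```

```text
{'time_s': 0.0, 'joint_positions': array([-1.25207460e+00,  8.79821584e-02,  1.37227497e+00,  1.22274387e-05,
        1.68360066e+00, -1.03102730e-01]), 'qd': array([-0.00119591, -0.00067252,  0.00013887, -0.0004266 , -0.00031161,
        0.00073992]), 'tau': array([-6.30557370e-04, -3.51866877e+01, -3.13273287e+01, -2.74669073e-04,
        1.09438511e-02, -6.51443614e-06]), 'ee_pos': array([ 225.02423898, -501.31123472,  230.11377819]), 'tool_rot': array([ 8.39471589e-01, -5.43402400e-01, -8.78559204e-04, -7.14758260e-04]), 'contact_force': array([0.51280176, 0.24111366, 0.19158928]), 'ft_torque': array([ 0.01051561, -0.01367943,  0.01139078]), 'opening': 1.0007304843491178}
scene [[ 2.45335163e-01  5.86177454e-01 -7.72144190e-01  1.36636934e+03]
 [ 9.69388137e-01 -1.40231687e-01  2.01548292e-01 -1.61599449e+02]
 [ 9.86398206e-03 -7.97954301e-01 -6.02637233e-01  7.43434271e+02]
 [ 0.00000000e+00  0.00000000e+00  0.00000000e+00  1.00000000e+00]] 452.7272846911895
top [[-1.80557160e-02 -9.87989996e-01  1.53459308e-01  4.57380231e+02]
 [-9.99781910e-01  1.62298663e-02 -1.31424590e-02  4.53805279e+01]
 [ 1.04939940e-02 -1.53663137e-01 -9.88067567e-01  9.16897799e+02]
 [ 0.00000000e+00  0.00000000e+00  0.00000000e+00  1.00000000e+00]] 407.58071369512743
```

View pics/scene1.png

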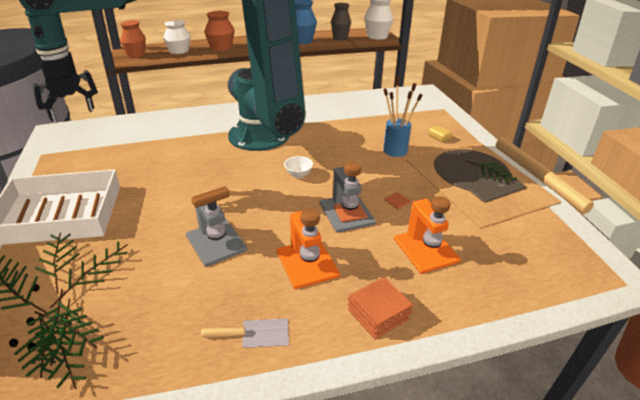

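View pics/top1.png

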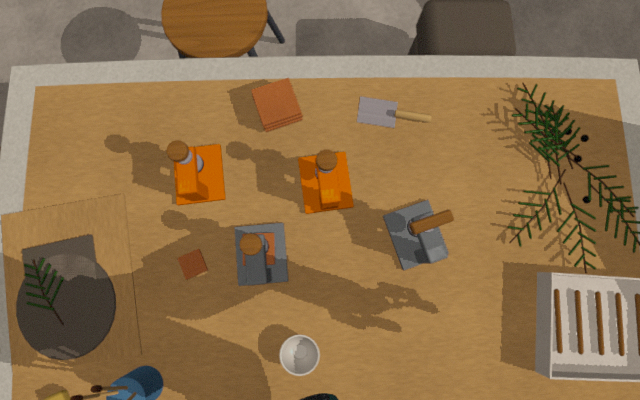

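Candidates:
- Grey stamp with round head, tile underneath: scene (350,172), top (251,244). This is the target.
- Grey stamp with bar head: scene (211,195), top (432,222). Forbidden.
- Orange stamps with round heads: scene (311,217) and (440,207), top (326,160) and (178,151). Decoys.

Small tile at top (192,264) and tile stack at top (276,104) are distractors too. Next I'll check the target in a close crop and measure it.

```bash
python3 - <<'E'
from h import *
a=load('scene');b=load('top')
A=cv2.resize(a['pixels'][140:250,295:395],(400,440),interpolation=2);B=cv2.resize(b['pixels'][200:310,210:310],(400,440),interpolation=2)
cv2.imwrite('pics/crop1.png',np.hstack([A,B])[...,::-1])
for n,d,box in(('scene',a,(150,200,325,375)),('top',b,(215,280,225,300))):
    P=cloud(d)[box[0]:box[1],box[2]:box[3]].reshape(-1,3)
    c=d['pixels'][box[0]:box[1],box[2]:box[3]].reshape(-1,3)
    m=(P[:,2]>153)&(P[:,2]<168); q=P[m]
    print(n,m.sum(),np.median(q,0),q.min(0),q.max(0), cv2.minEnclosingCircle(q[:,:2].astype(np.float32)))
    m=(P[:,2]>15)&(P[:,2]<25)&(c[:,0]>c[:,2]*1.8); q=P[m]; print(' tile',m.sum(),q.mean(0),cv2.minAreaRect(q[:,:2].astype(np.float32)))
    m=(P[:,2]>104)&(P[:,2]<122); q=P[m];print(' arm',m.sum(),q.mean(0),cv2.minAreaRect(q[:,:2].astype(np.float32)))
    m=(P[:,2]>6)&(P[:,2]<16)&(c[:,0]<c[:,2]*1.4); q=P[m];print(' base',m.sum(),q.mean(0),cv2.minAreaRect(q[:,:2].astype(np.float32)))
P=cloud(b); print(P[244,251],p3(b,251,244))
for n in [(326,160),(178,151),(432,222),(440,218)]: print(n,P[n[1],n[0]])
E
```

```text
scene 154 [500.44608285 160.79198081 160.04421568] [475.41987842 140.84866974 153.22591111] [516.36227955 181.17731081 162.58590709] ((495.3608703613281, 161.65484619140625), 21.15714454650879)
 tile 2 [423.95491126 137.41600948  21.94448116] ((423.95489501953125, 137.416015625), (1.9407321214675903, 0.0), 158.92713928222656)
 arm 285 [479.33128411 153.87129679 111.64242474] ((468.0688171386719, 158.925048828125), (98.69275665283203, 40.3248405456543), 6.189848899841309)
 base 16 [428.25367426 174.56959759  13.02712582] ((423.4024353027344, 168.60211181640625), (92.18978118896484, 17.968862533569336), 77.99016571044922)
top 397 [492.33957598 161.05820667 160.87080826] [472.08963107 141.76466274 154.51323283] [512.81143603 181.58688422 164.7005357 ] ((492.8954772949219, 162.11526489257812), 20.901185989379883)
 tile 266 [488.24448282 147.53925239  20.92317439] ((488.34906005859375, 165.8344268798828), (68.78440856933594, 68.07852172851562), 1.1757135391235352)
 arm 606 [455.71288447 156.70444942 110.71297565] ((468.9593811035156, 160.3629608154297), (89.59003448486328, 40.75676345825195), 4.495285987854004)
 base 1206 [487.54303218 153.22591083  12.9219199 ] ((480.1004943847656, 162.36680603027344), (124.9834976196289, 109.17381286621094), 3.877927303314209)
[492.30345608 160.82858818 158.28075269] [492.30345608 160.82858818 158.28075269]
(326, 160) [648.75784585  18.60565456 162.8405963 ]
(178, 151) [672.52051703 303.24123039 159.33437199]
(432, 222) [ 526.95810302 -177.71391733  161.9377571 ]
(440, 218) [ 534.22460817 -193.49434919  161.67843392]
```

View pics/crop1.png

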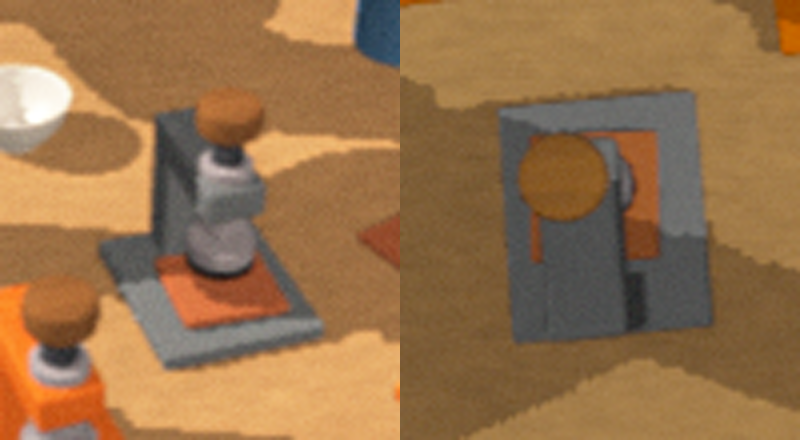

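```bash
python3 - <<'E'
from h import *
from scipy.spatial.transform import Rotation as R
s=ctrl.read_state();r=R.from_quat(s['tool_rot']);print(s['ee_pos'],r.as_matrix().round(4))
t=r.inv().apply(np.array([493.5,162,225])-s['ee_pos']);print(t,t/20)
E
```

```text
[ 225.01676418 -501.37941677  230.21537356] [[ 4.094e-01 -9.124e-01 -6.000e-04]
 [-9.124e-01 -4.094e-01  1.900e-03]
 [-2.000e-03 -2.000e-04 -1.000e+00]]
[-495.31446026 -516.53298664    6.32121806] [-24.76572301 -25.82664933   0.3160609 ]
```

Request:
arm_command(steps=[{"tx":-25,"ty":-26,"tz":0,"grip":0},{"tx":-50,"ty":-52,"tz":0,"grip":0},{"tx":-75,"ty":-78,"tz":0,"grip":0},{"tx":-100,"ty":-104,"tz":0,"grip":0},{"tx":-125,"ty":-130,"tz":0,"grip":0},{"tx":-150,"ty":-156,"tz":0,"grip":0},{"tx":-175,"ty":-182,"tz":0,"grip":0},{"tx":-200,"ty":-208,"tz":0,"grip":0},{"tx":-225,"ty":-234,"tz":0,"grip":0},{"tx":-250,"ty":-260,"tz":0,"grip":0},{"tx":-275,"ty":-286,"tz":0,"grip":0},{"tx":-300,"ty":-312,"tz":0,"grip":0},{"tx":-325,"ty":-338,"tz":0,"grip":0},{"tx":-350,"ty":-364,"tz":0,"grip":0},{"tx":-375,"ty":-390,"tz":0,"grip":0},{"tx":-400,"ty":-416,"tz":0,"grip":0},{"tx":-425,"ty":-442,"tz":0,"grip":0},{"tx":-450,"ty":-468,"tz":0,"grip":0},{"tx":-475,"ty":-494,"tz":0,"grip":0},{"tx":-495,"ty":-516,"tz":0,"grip":0}], grip_force=60)

```text
$.steps[0]: bad value
```

Request:
arm_command(steps=[{"tx":-25,"ty":-26,"tz":0,"ax":0,"ay":0,"az":0,"grip":0},{"tx":-50,"ty":-52,"tz":0,"ax":0,"ay":0,"az":0,"grip":0},{"tx":-75,"ty":-78,"tz":0,"ax":0,"ay":0,"az":0,"grip":0},{"tx":-100,"ty":-104,"tz":0,"ax":0,"ay":0,"az":0,"grip":0},{"tx":-125,"ty":-130,"tz":0,"ax":0,"ay":0,"az":0,"grip":0},{"tx":-150,"ty":-156,"tz":0,"ax":0,"ay":0,"az":0,"grip":0},{"tx":-175,"ty":-182,"tz":0,"ax":0,"ay":0,"az":0,"grip":0},{"tx":-200,"ty":-208,"tz":0,"ax":0,"ay":0,"az":0,"grip":0},{"tx":-225,"ty":-234,"tz":0,"ax":0,"ay":0,"az":0,"grip":0},{"tx":-250,"ty":-260,"tz":0,"ax":0,"ay":0,"az":0,"grip":0},{"tx":-275,"ty":-286,"tz":0,"ax":0,"ay":0,"az":0,"grip":0},{"tx":-300,"ty":-312,"tz":0,"ax":0,"ay":0,"az":0,"grip":0},{"tx":-325,"ty":-338,"tz":0,"ax":0,"ay":0,"az":0,"grip":0},{"tx":-350,"ty":-364,"tz":0,"ax":0,"ay":0,"az":0,"grip":0},{"tx":-375,"ty":-390,"tz":0,"ax":0,"ay":0,"az":0,"grip":0},{"tx":-400,"ty":-416,"tz":0,"ax":0,"ay":0,"az":0,"grip":0},{"tx":-425,"ty":-442,"tz":0,"ax":0,"ay":0,"az":0,"grip":0},{"tx":-450,"ty":-468,"tz":0,"ax":0,"ay":0,"az":0,"grip":0},{"tx":-475,"ty":-494,"tz":0,"ax":0,"ay":0,"az":0,"grip":0},{"tx":-495,"ty":-516,"tz":0,"ax":0,"ay":0,"az":0,"grip":0}], grip_force=60)

```text
time_s: 1.77
ee_pos: [493.3, 163.6, 230.6]
tool_rot: [0.84, -0.543, -0.0, 0.0]
contact_force: [0.6, -0.2, -0.0]
opening: -0.003
```

Request:
arm_command(steps=[{"tx":0,"ty":0,"tz":25,"ax":0,"ay":0,"az":0,"grip":0},{"tx":1,"ty":0,"tz":45,"ax":0,"ay":0,"az":0,"grip":0},{"tx":1,"ty":0,"tz":58,"ax":0,"ay":0,"az":0,"grip":0},{"tx":1,"ty":0,"tz":58,"ax":0,"ay":0,"az":0,"grip":0},{"tx":1,"ty":0,"tz":58,"ax":0,"ay":0,"az":0,"grip":0}])

```text
time_s: 2.18
ee_pos: [492.9, 160.0, 172.1]
tool_rot: [0.839, -0.543, -0.001, 0.001]
contact_force: [0.2, -0.6, 0.4]
opening: -0.0
```

```bash
python3 - <<'E'
from h import *
s=ctrl.read_state();print(s['ee_pos'],s['contact_force'])
a=snap('scene');b=snap('top')
A=cv2.resize(a['pixels'][110:220,295:395],(400,440),interpolation=2);B=cv2.resize(b['pixels'][200:310,210:310],(400,440),interpolation=2)
cv2.imwrite('pics/crop2.png',np.hstack([A,B])[...,::-1])
E
```

```text
[492.93834877 160.0412392  172.11667073] [ 0.17988886 -0.5975294   0.411653  ]
```

View pics/crop2.png

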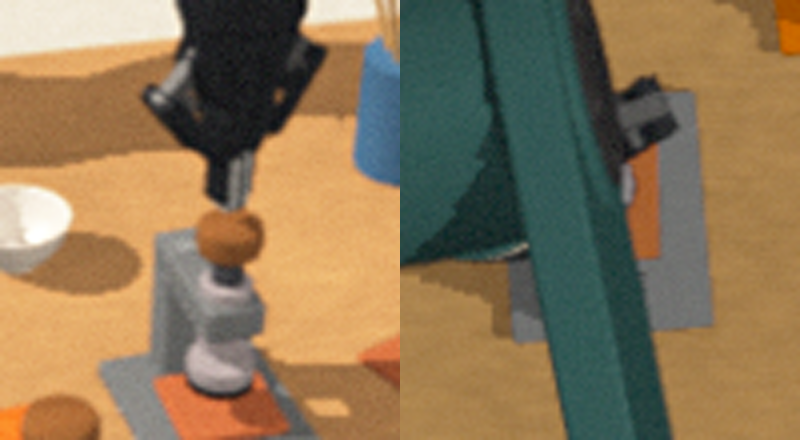

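The shut fingertips hang centred over the round wooden head (left crop ~(232,205), about scene (353,161)). The tile is in place under it. Now I'll press gently.

Request:
arm_command(steps=[{"tx":0,"ty":0,"tz":6,"ax":0,"ay":0,"az":0,"grip":0},{"tx":0,"ty":0,"tz":12,"ax":0,"ay":0,"az":0,"grip":0},{"tx":0,"ty":0,"tz":16,"ax":0,"ay":0,"az":0,"grip":0},{"tx":0,"ty":0,"tz":20,"ax":0,"ay":0,"az":0,"grip":0},{"tx":0,"ty":0,"tz":24,"ax":0,"ay":0,"az":0,"grip":0},{"tx":0,"ty":0,"tz":28,"ax":0,"ay":0,"az":0,"grip":0},{"tx":0,"ty":0,"tz":31,"ax":0,"ay":0,"az":0,"grip":0},{"tx":0,"ty":0,"tz":31,"ax":0,"ay":0,"az":0,"grip":0}])

```text
time_s: 2.95
ee_pos: [494.3, 160.1, 143.5]
tool_rot: [0.839, -0.543, 0.001, -0.001]
contact_force: [-1.5, -0.2, 8.6]
opening: -0.0
```

Request:
arm_command(steps=[{"tx":0,"ty":0,"tz":2,"ax":0,"ay":0,"az":0,"grip":0},{"tx":0,"ty":0,"tz":4,"ax":0,"ay":0,"az":0,"grip":0},{"tx":0,"ty":0,"tz":4,"ax":0,"ay":0,"az":0,"grip":0}])

```text
time_s: 3.2
ee_pos: [494.3, 160.1, 140.2]
tool_rot: [0.839, -0.543, 0.001, -0.001]
contact_force: [-2.6, -0.4, 9.7]
opening: -0.0
```

Request:
arm_command(steps=[{"tx":0,"ty":0,"tz":1,"ax":0,"ay":0,"az":0,"grip":0},{"tx":0,"ty":0,"tz":2,"ax":0,"ay":0,"az":0,"grip":0},{"tx":0,"ty":0,"tz":2,"ax":0,"ay":0,"az":0,"grip":0}])

```text
time_s: 3.45
ee_pos: [494.3, 160.1, 140.0]
tool_rot: [0.839, -0.543, 0.001, -0.001]
contact_force: [-5.0, -1.9, 14.7]
opening: 0.002
```

Force is rising with no further travel, so it's at the stop (tip at 140 mm). Holding there.

Request:
arm_command(steps=[{"tx":0,"ty":0,"tz":1,"ax":0,"ay":0,"az":0,"grip":0},{"tx":0,"ty":0,"tz":1,"ax":0,"ay":0,"az":0,"grip":0},{"tx":0,"ty":0,"tz":1,"ax":0,"ay":0,"az":0,"grip":0},{"tx":0,"ty":0,"tz":1,"ax":0,"ay":0,"az":0,"grip":0},{"tx":0,"ty":0,"tz":1,"ax":0,"ay":0,"az":0,"grip":0},{"tx":0,"ty":0,"tz":1,"ax":0,"ay":0,"az":0,"grip":0},{"tx":0,"ty":0,"tz":1,"ax":0,"ay":0,"az":0,"grip":0},{"tx":0,"ty":0,"tz":1,"ax":0,"ay":0,"az":0,"grip":0},{"tx":0,"ty":0,"tz":1,"ax":0,"ay":0,"az":0,"grip":0}])

```text
time_s: 4.2
ee_pos: [494.4, 160.1, 139.9]
tool_rot: [0.839, -0.543, 0.002, -0.001]
contact_force: [-5.2, -1.9, 18.7]
opening: 0.005
```

```bash
python3 - <<'E'
from h import *
s=ctrl.read_state();print(s['ee_pos'],s['contact_force'])
a=snap('scene')
cv2.imwrite('pics/crop3.png',cv2.resize(a['pixels'][110:250,295:395],(400,560),interpolation=2)[...,::-1])
E
```

```text
[494.36910457 160.13275948 139.94922116] [-5.20816387 -1.91846843 18.71614806]
```

View pics/crop3.png

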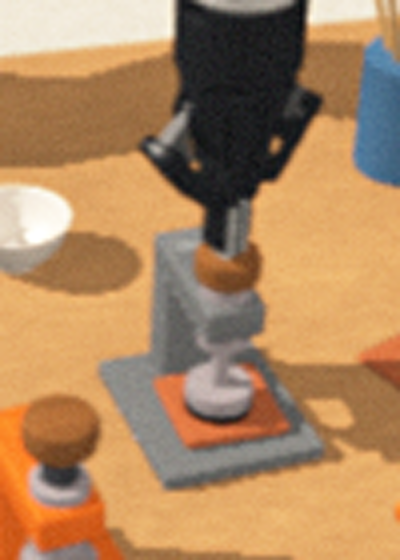

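The head is pressed onto the sleeve (crop (228,268)), with the lower pad down on the tile. Now releasing straight up, then backing toward the robot.

Request:
arm_command(steps=[{"tx":0,"ty":0,"tz":-5,"ax":0,"ay":0,"az":0,"grip":0},{"tx":0,"ty":0,"tz":-12,"ax":0,"ay":0,"az":0,"grip":0},{"tx":0,"ty":0,"tz":-20,"ax":0,"ay":0,"az":0,"grip":0},{"tx":0,"ty":0,"tz":-30,"ax":0,"ay":0,"az":0,"grip":0},{"tx":0,"ty":0,"tz":-50,"ax":0,"ay":0,"az":0,"grip":0},{"tx":0,"ty":0,"tz":-75,"ax":0,"ay":0,"az":0,"grip":0},{"tx":0,"ty":0,"tz":-100,"ax":0,"ay":0,"az":0,"grip":0},{"tx":50,"ty":30,"tz":-115,"ax":0,"ay":0,"az":0,"grip":0},{"tx":80,"ty":50,"tz":-115,"ax":0,"ay":0,"az":0,"grip":0},{"tx":110,"ty":70,"tz":-115,"ax":0,"ay":0,"az":0,"grip":0},{"tx":140,"ty":90,"tz":-115,"ax":0,"ay":0,"az":0,"grip":0},{"tx":170,"ty":110,"tz":-115,"ax":0,"ay":0,"az":0,"grip":0},{"tx":200,"ty":130,"tz":-115,"ax":0,"ay":0,"az":0,"grip":0},{"tx":220,"ty":140,"tz":-115,"ax":0,"ay":0,"az":0,"grip":0},{"tx":220,"ty":140,"tz":-115,"ax":0,"ay":0,"az":0,"grip":0},{"tx":220,"ty":140,"tz":-115,"ax":0,"ay":0,"az":0,"grip":0}])

```text
time_s: 5.58
ee_pos: [455.6, -98.6, 249.7]
tool_rot: [0.839, -0.545, -0.001, -0.0]
contact_force: [0.3, 1.4, 0.6]
opening: -0.001
```

```bash
python3 - <<'E'
from h import *
s=ctrl.read_state();print(s['ee_pos'],s['contact_force'],s['qd'])
a=snap('scene');b=snap('top')
A=cv2.resize(a['pixels'][140:250,295:395],(400,440),interpolation=2);B=cv2.resize(b['pixels'][200:310,210:310],(400,440),interpolation=2)
cv2.imwrite('pics/crop4.png',np.hstack([A,B])[...,::-1])
for n,d,box in(('scene',a,(150,200,325,375)),('top',b,(215,280,225,300))):
    P=cloud(d)[box[0]:box[1],box[2]:box[3]].reshape(-1,3)
    c=d['pixels'][box[0]:box[1],box[2]:box[3]].reshape(-1,3)
    m=(P[:,2]>153)&(P[:,2]<168); q=P[m]
    print(n,m.sum(),np.median(q,0))
    m=(P[:,2]>15)&(P[:,2]<25)&(c[:,0]>c[:,2]*1.8); q=P[m]; print(' tile',m.sum(),cv2.minAreaRect(q[:,:2].astype(np.float32)))
P=cloud(b)
for n in [(432,222),(440,218)]: print(n,P[n[1],n[0]])
E
```

```text
[455.59355989 -98.60701525 249.67123656] [0.28119558 1.36079238 0.63487239] [ 4.29302073e-02 -3.29690516e-03  2.70773709e-05  7.94912783e-03
  3.02977241e-03  1.75891795e-03]
scene 152 [499.93608288 160.53079489 159.9981543 ]
 tile 0 ((0.0, 0.0), (0.0, 0.0), 0.0)
top 395 [492.27991451 160.67465816 160.74737104]
 tile 263 ((488.34417724609375, 165.8347930908203), (68.85077667236328, 68.29597473144531), 1.108636736869812)
(432, 222) [486.11994981 -46.77048759 605.05527656]
(440, 218) [nan nan nan]
```

View pics/crop4.png

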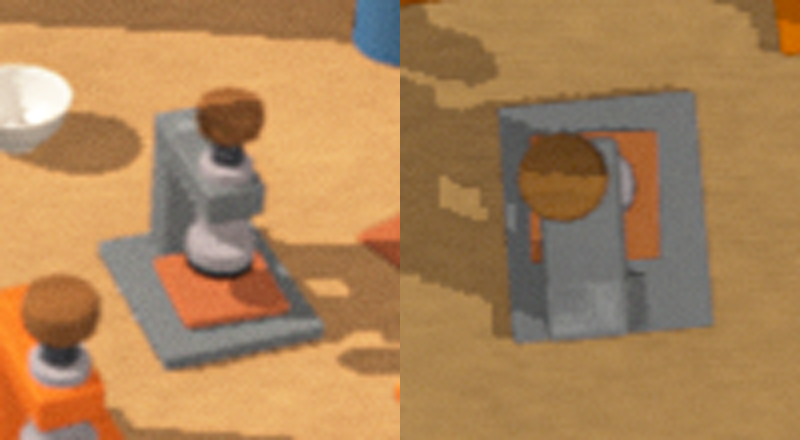

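The head is fully up again at 160 mm (left crop (230,115)), and the tile hasn't moved. The arm is clear in the air at z = 250 mm. Handing in.

```bash
python3 - <<'E'
from h import *
print(ctrl.sign_off())
E
```

```text
the job is handed in; nothing more can be done
None
```

I pressed the grey round-headed stamp straight down with the shut fingers until it reached its stop, held it there for about 0.75 s, and released it. I then handed the job in at about 5.7 s. It reported no verdict.

- **At the stop:** the fingertips were at 140 mm, and the force rose from 10 N to about 19 N with no further travel.
- **After release:** the top camera showed the head back at about 160 mm. The tile centre was at (488, 166), unchanged, and about 6 mm from the plunger axis.
- **Clearance:** the arm stopped in free air at z = 250 mm, with a force reading of about 1.5 N, close to the noise.
- **Checks that failed or disagreed:** I did not re-measure the bar stamp because the arm hid it from the top camera. No move came down near it: the fingertips never went below 230 mm on its side, against its 160 mm top. The scene camera could not measure the tile, so its position comes from the top camera alone. The two cameras disagreed on the head's x by about 8 mm (median of the visible points), but only about 2.5 mm by circle fit.

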